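# Throw a used syringe away through the tipping tray of a sharps bin

## Task

Throw away the used syringe (the one with the orange cap): lay it in the white tray in the top of the yellow sharps bin and let go, then swing the bin's red-handled side lever away from the robot all the way to its stop, so that the tray tips the syringe into the bin, and let the lever come fully back. Leave the blue-capped syringe, the tape reel and the pill jar where they are.

Things in the scene. Friction and masses are not known exactly. Their poses are not given: they have to be found in the camera images.
- used_syringe: Used 20 ml syringe, white with orange plunger, band and needle cap, 35 g, lying on the thin teal mat (height 0). 146 mm long on its x axis: cap end +78, plunger end -68 mm; barrel 22 mm in diameter from x = -45 to +45 mm; finger flange (3 mm thick, 40 wide, 22 high) at x = -45 mm. Origin: underside of the barrel's middle; z up as it lies.
- used_syringe_mid (a point): Centre of the used syringe's barrel, 11 mm above its underside: the grasp point (22 mm wide across y).
- sharps_bin: Yellow fixed box, 142 (x) by 204 (y) by 190 mm high, 8 mm red collar outside its rim. Origin: centre of the underside. Labelled front (-x) faces the robot, +x points away; the lever is on the -y side. Mouth 132 (x) by 194 mm (y), walls 5 mm; a white tray closes it 23 mm below the rim. Inner floor 5 mm above the table.
- tray_mid (a point): Centre of the mouth on the tray's upper face at rest, 167 mm above the table; axes as the bin's. The tray's flat floor is 122 mm (x) by 188 mm (y).
- tip_lever (a joint): Angle of lever and tray (one piece), hinged along the bin's y axis 58 mm in front (-x) of the bin's centre, 165 mm above the table. 0 = home: tray level, lever leaning 0.45 rad towards the robot. Grows to the stop at 1.1 rad as the lever swings away (bin's +x) and the tray's far edge drops. A spring brings it back; 3 N at the grip at first, 7 N at the stop.
- lever_grip (a point): Middle of the lever's red round grip bar, 20 mm in diameter, 60 mm long along the bin's y axis, joined to the steel arm at its +y end; it swings at 110 mm radius about the hinge. Home: 106 mm in front (-x) of the bin's centre, 149 mm to its -y side, 264 mm above the table. At the stop: 9 mm beyond (+x) the centre, 253 mm above the table.
- clean_syringe_mid (a point): Middle of the barrel of an unused syringe of the same shape with blue cap and plunger, farther from the robot; to be left alone.
- tape_reel: White and grey reel of dressing tape lying flat, 60 mm in diameter, 30 mm high; origin at the centre of its underside; to be left alone.
- pill_jar: Amber jar with white cap, standing, 52 mm in diameter, 70 mm high; origin at the centre of its underside; to be left alone.
Not all that is in view belongs to the job. What is shaped like the used_syringe but brown, green or pink is not meant.

How it is judged:
By the outcome, as a careful person would: the job done as asked, in the order asked, and still so for the second after the job is handed in, with the robot touching nothing.
It also fails if it takes over 61 s, if anything falls off the work surface, if the arm or the gripper's body presses on something with over 40 N, if the wrist force passes 120 N, or if a joint passes its speed limit or range.

## Robot

A 6-joint arm with a two-finger parallel gripper is mounted at the origin on the work surface. World frame = base frame: x ahead of the robot, y to its left, z up, the work surface at z = 0. Lengths are in m, angles in degrees, forces in N, time in s.
With the tool pointing down it reaches from about 0.25 to 0.725 m from the base axis. Payload 9.7 kg.
Tool frame: the origin (TCP) lies between the finger pads; the fingertips stand bot.tcp_to_tips ahead of it and the grasp point (between the pads) lies 2 mm behind it (bot.tcp_to_tips is the distance from the TCP to the fingertips, in m); z points along the fingers, y is the line along which they close (so a half turn about z gives the same grasp; the last joint's range is limited). The gripper opens to 85 mm and grips with 20 to 120 N. Pads are 22 mm wide; open, the fingers measure 114 mm over their backs; the gripper's body (76 mm by 85 mm) begins 54 mm behind the grasp point. The pads swing forward as they close: fully open they stand 13 mm farther back than shut.
Start: joints at [-75.287, 4.979, 10.078, 95.1, 0, 90], TCP at [0.14, -0.532, 0.248] pointing down, gripper open.
Joint ranges: [-179.16, 179.16], [-48.56, 103.87], [-65.8, 70.77], [-126.05, 130.52], [-82.76, 87.17], [-180, 180]. Speed limits (degrees/s): [127.2, 127.2, 147.25, 180, 180, 180].

## Interface

Orientations are given as [roll, pitch, yaw] about the fixed x, y, z axes, in that order (R = Rz(yaw) Ry(pitch) Rx(roll)).
In Python, from workcell import sensors, camera, camera_params, bot gives the robot as it stands.
- The arm moves only by the tool apply_moves, never from a script. Its argument "motion" is a list of rows, each an object with "jaw": the opening, from -1 (shut) to 1 (fully open); "xyz": the shift along the tool's x, y, z in mm, a list of three; "twist": the turn about the tool's z in rad. A call has 1 to 5 rows; each row is the pose to reach, as a shift and turn from the pose commanded when the call began, along the tool's axes at that moment; what a row does not reach only later rows make up. A row lasts 1/8 s, in which the tool goes at most 62.5 mm and 10.7 degrees, less where a joint would pass 70% of its speed; a pose out of reach is approached as far as the arm can. A call with a gripper value outside its range is refused whole. The fingers move at their own pace and stop on an object; "grip_force" is the grip in N (left out, the last holds). Time passes only in rows, so rows that repeat a pose let the fingers close. It gives the time, the measured TCP pose, the force, the opening and the grip force at its end, in the units of the state.
- sensors.get_obs(): the state, without advancing time (a new reading comes with each control period).
- camera(name): name is "side" or "top" or "wrist"; returns (picture, depth): 480x640x3 uint8, red, green, blue; 480x640 float32, m along the optical axis (not along the pixel's ray), 0 where there is no reading.
- camera_params(name): a dict with "mtx" (3x3 intrinsics, pixels), "rvec" (rotation vector, rad) and "tvec" (3), from world to camera coordinates, as OpenCV has them. Camera axes: x right, y down, z forward; pixel columns grow to the right and rows downward; lengths in m; the calibration is good to about 2 mm. The wrist camera is an equidistant fisheye: a pixel r from the principal point sees the ray r / f radians off the axis. A picture is of the moment at which its call begins: read the wrist's pose just before it. camera_params takes no time and is no camera call; for the wrist camera it gives the pose at the moment of the call.
- bot.job_done(): hands the job in; it is judged then, once.
The state is a dict: "time": time; "q": joint angles; "qd": joint speeds; "joint_efforts": joint torques, N m; "ee_pos": TCP position; "tcp_rot": TCP orientation; "wrist_force": force on the tool from outside, world axes, zero at the start; "torque": the same for the moment, N m; "opening": finger opening in m; "grasp_force": force on a finger pad.
Only numpy, scipy, OpenCV 4.12 (cv2) and the standard library are available. Lean on these libraries where they do the work, as an engineer would, in place of code of your own. Each camera call takes 0.05 s, during which the arm holds its last target. There are 200 camera calls.

## Working session

There is one attempt and no reset: what is moved stays moved. The work goes in short steps, Python scripts to look and compute and a tool call to move; the robot and the scene stay as the last step left them, time stands still between calls to the robot, and variables do not carry over. Pictures are saved under pics/ and viewed, at most 10 in all, crops included, and the job is handed in when it is done.

Besides the shell and the picture viewer there is one more tool, called in YAML: its name, and indented under it one key for each argument. apply_moves: Moves the arm, as the interface text tells. Its arguments: {"type":"object","properties":{"motion":{"type":"array","items":{"type":"object","properties":{"jaw":{"type":"number"},"xyz":{"type":"array","items":{"type":"number"}},"twist":{"type":"number"}}}},"grip_force":{"type":"number"}},"required":["motion"]}

```bash
mkdir -p pics; ls; python3 - <<'E'
from workcell import sensors,camera,camera_params,bot
import cv2,numpy as np
print(sensors.get_obs(),bot.tcp_to_tips)
for n in ("top","side"):
    im,d=camera(n);p=camera_params(n);print(n,p)
    np.savez(f"pics/{n}0.npz",im=im,d=d,**{k:np.array(p[k]) for k in("mtx","rvec","tvec")})
    cv2.imwrite(f"pics/{n}0.png",im[:,:,::-1])
E
```

```text
pics
{'time': 0.0, 'q': array([-7.52870791e+01,  5.01150317e+00,  1.00341806e+01,  9.51010364e+01,
       -6.13950207e-04,  9.00004034e+01]), 'qd': array([-0.10380326, -0.01807294,  0.11305634, -0.03407549,  0.0453373 ,
       -0.02593885]), 'joint_efforts': array([ 1.64345864e-03, -5.20386279e+01,  4.64802110e+01,  1.65098748e-02,
        1.05043343e-04,  5.84323288e-06]), 'ee_pos': array([ 0.13962859, -0.53175526,  0.24757675]), 'tcp_rot': array([-1.79921641e+02,  6.14501339e-04,  1.47125183e+01]), 'wrist_force': array([-0.84177507,  0.24461199, -0.09649334]), 'torque': array([ 0.06917841, -0.04031517, -0.00963555]), 'grasp_force': 0.0, 'opening': 0.08562690943571874} 0.017
top {'mtx': array([[605.19617388,   0.        , 325.5114525 ],
       [  0.        , 605.19617388, 237.45532194],
       [  0.        ,   0.        ,   1.        ]]), 'rvec': array([ 2.155016  , -2.19889089,  0.08398196]), 'tvec': array([-0.15313251,  0.56633302,  1.54264081])}
side {'mtx': array([[576.37345583,   0.        , 314.91324461],
       [  0.        , 576.37345583, 244.03301923],
       [  0.        ,   0.        ,   1.        ]]), 'rvec': array([ 0.76419581, -2.4927207 ,  1.24520607]), 'tvec': array([0.33961465, 0.39621774, 1.11441694])}
```

View pics/top0.png

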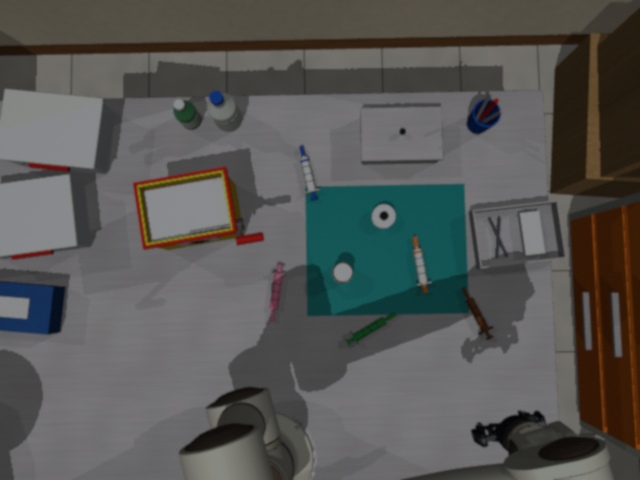

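View pics/side0.png

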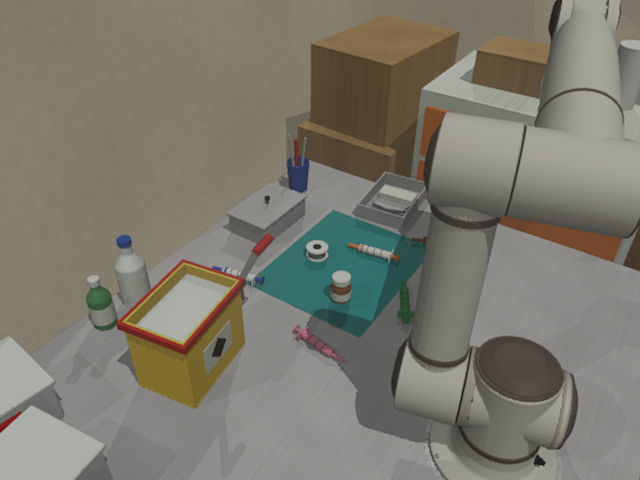

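The top view shows the used syringe around (420,264), cap up at (416,238); the bin rim is centred near (186,208), with the red grip at (250,239). The blue syringe is at (308,174), the reel at (384,215) and the jar at (343,272).

```bash
cat > h.py <<'E'
import numpy as np,cv2
from workcell import sensors,camera,camera_params,bot
def ray(p,uv,z):
    R=cv2.Rodrigues(np.array(p["rvec"]))[0];t=np.array(p["tvec"]).ravel()
    uv=np.atleast_2d(np.float64(uv))
    d=np.c_[uv,np.ones(len(uv))]@np.linalg.inv(p["mtx"]).T@R
    c=-R.T@t
    return c+d*((z-c[2])/d[:,2])[:,None]
def mask(im,h0,h1,s=120,v=50):
    return cv2.inRange(cv2.cvtColor(im,cv2.COLOR_RGB2HSV),(h0,s,v),(h1,255,255))
def blobs(m,box,amin=8):
    x0,y0,x1,y1=box;k=np.zeros_like(m);k[y0:y1,x0:x1]=m[y0:y1,x0:x1]
    n,l,s,c=cv2.connectedComponentsWithStats(k)
    return [(c[i].round(1),s[i],np.argwhere(l==i)[:,::-1]) for i in range(1,n) if s[i,4]>=amin]
E
python3 - <<'E'
from h import *
f=dict(np.load("pics/top0.npz"));im=f["im"];d=f["d"]
for c,s,_ in blobs(mask(im,4,22,100,60),(400,225,440,305),3): print("orange",c,s,ray(f,c,.011).round(4))
# syringe not teal: 
hsv=cv2.cvtColor(im,cv2.COLOR_RGB2HSV)
notteal=255-cv2.inRange(hsv,(75,100,30),(100,255,255))
for c,s,px in blobs(notteal,(400,225,440,305),100):
    print("syr",c,s); w=ray(f,px,.011)[:,:2]; m=w.mean(0);u,S,V=np.linalg.svd(w-m,full_matrices=False)
    pr=(w-m)@V[0]; print(m,V[0],pr.min(),pr.max())
red=cv2.bitwise_or(mask(im,0,6,150,70),mask(im,172,180,150,70))
for c,s,px in blobs(red,(120,150,275,260),20):
    r=cv2.minAreaRect(px.astype(np.float32));
    print("red",c,s,"rim",ray(f,cv2.boxPoints(r),.190).round(4).tolist(),"lever",ray(f,cv2.boxPoints(r),.264).round(4).tolist())
for n,uv,z in(("reel",(384,215),.03),("jar",(343,272),.07),("bluesyr",(308,174),.011),("pink",(277,291),.01),("green",(368,330),.01)): print(n,ray(f,uv,z).round(3))
for n,uv in(("tray",(186,208)),("lever",(250,239)),("syr",(420,264))):
    z=d[uv[1],uv[0]];p=ray(f,uv,0.)[0];R=cv2.Rodrigues(f["rvec"])[0];c=-R.T@f["tvec"].ravel()
    q=c+(R.T@(np.linalg.inv(f["mtx"])@[*uv,1]))*z;print(n,q.round(4))
g=dict(np.load("pics/side0.npz"));im=g["im"]
red=cv2.bitwise_or(mask(im,0,6,150,70),mask(im,172,180,150,70))
for c,s,px in blobs(red,(110,225,285,355),20):
    print("side red",c,s,ray(g,c,.264).round(4))
for c,s,_ in blobs(mask(im,4,22,130,60),(340,235,410,270),3): print("side orange",c,s,ray(g,c,.011).round(4))
E
```

```text
orange [415.1 241.1] [413 236   5  11  41] [[ 0.5498 -0.3974  0.011 ]]
orange [417.  251.5] [414 251   7   2  10] [[ 0.5226 -0.4015  0.011 ]]
orange [424.3 288.1] [422 285   6   7  31] [[ 0.4275 -0.4173  0.011 ]]
syr [419.9 265.8] [412 235  20  59 505]
[ 0.48536195 -0.40780962] [-0.98703598 -0.16049915] -0.08146257051274589 0.07039453215857447
red [190.3 210.4] [134 167 103  82 690] rim [[0.6887, 0.283, 0.19], [0.7211, 0.0633, 0.19], [0.5632, 0.0384, 0.19], [0.5313, 0.2561, 0.19]] lever [[0.6752, 0.2588, 0.264], [0.7059, 0.0508, 0.264], [0.5564, 0.0273, 0.264], [0.5262, 0.2334, 0.264]]
red [249.  238.2] [236 233  27  11 195] rim [[0.5564, 0.0427, 0.19], [0.5652, -0.0174, 0.19], [0.5471, -0.0202, 0.19], [0.5383, 0.0398, 0.19]] lever [[0.5499, 0.0313, 0.264], [0.5583, -0.0256, 0.264], [0.5411, -0.0282, 0.264], [0.5328, 0.0286, 0.264]]
reel [[ 0.618 -0.317  0.03 ]]
jar [[ 0.472 -0.207  0.07 ]]
bluesyr [[ 0.732 -0.122  0.011]]
pink [[ 0.428 -0.036  0.01 ]]
green [[ 0.323 -0.269  0.01 ]]
tray [0.6272 0.1618 0.1709]
lever [ 0.5424 -0.0016  0.2744]
syr [ 0.4893 -0.4052  0.031 ]
side red [262.7 243.3] [253 234  20  21 160] [[ 0.5439 -0.0026  0.264 ]]
side red [175.  319.3] [ 116  260  128   94 1264] [[0.534  0.2608 0.264 ]]
side orange [352.7 245.2] [349 243   9   5  27] [[ 0.5476 -0.3968  0.011 ]]
side orange [361.3 248. ] [361 245   2   7   7] [[ 0.5213 -0.3993  0.011 ]]
side orange [395.1 257. ] [391 255   8   6  28] [[ 0.4249 -0.4166  0.011 ]]
```

```bash
cat >> h.py <<'E'
from scipy.spatial.transform import Rotation as Ro
BC=np.array([.626,.160]);BY=8.4
def binp(x,y,z): 
    a=np.radians(BY);return [BC[0]+x*np.cos(a)-y*np.sin(a),BC[1]+x*np.sin(a)+y*np.cos(a),z]
def go(t,yaw):
    o=sensors.get_obs();R=Ro.from_euler("xyz",o["tcp_rot"],degrees=True)
    s=R.inv().apply(np.array(t)-o["ee_pos"])*1000
    tw=-((yaw-o["tcp_rot"][2]+180)%360-180)
    print(np.round(t,4),"shift",s.round(1),"twist",np.radians(tw).round(3))
E
python3 -c "
from h import *
go([.486,-.4075,.12],9.2);go(binp(0,0,.33),98.4);print(binp(-.106,-.149,.264))"
```

```text
[ 0.486  -0.4075  0.12  ] shift [366.6 -32.1 127.7] twist 0.096
[0.626 0.16  0.33 ] shift [ 646.1 -545.6  -81.7] twist -1.461
[np.float64(0.5429035039617225), np.float64(-0.0028863786391008783), 0.264]
```

apply_moves:
  motion:
    - {"xyz": [60, -5, 0], "twist": 0.096, "jaw": 0.4}
    - {"xyz": [122, -11, 0], "twist": 0.096, "jaw": 0.4}
    - {"xyz": [183, -16, 20], "twist": 0.096, "jaw": 0.4}
    - {"xyz": [244, -22, 40], "twist": 0.096, "jaw": 0.4}
    - {"xyz": [300, -27, 60], "twist": 0.096, "jaw": 0.4}
  grip_force: 30

```text
time: 0.72
ee_pos: [0.4238, -0.429, 0.1878]
tcp_rot: [-180.0, 0.0, 9.2]
wrist_force: [0.2, -1.9, 0.5]
opening: 0.0601
grasp_force: 0.0
```

apply_moves:
  motion:
    - {"xyz": [45, -8, 20], "twist": 0, "jaw": 0.4}
    - {"xyz": [65, -11, 60], "twist": 0, "jaw": 0.4}
    - {"xyz": [65, -11, 98], "twist": 0, "jaw": 0.4}
    - {"xyz": [65, -11, 98], "twist": 0, "jaw": 0.4}

```text
time: 1.23
ee_pos: [0.4831, -0.4072, 0.087]
tcp_rot: [-179.7, 0.2, 9.2]
wrist_force: [0.4, 0.9, 1.4]
opening: 0.06
grasp_force: 0.0
```

```bash
python3 - <<'E'
from h import *
p=camera_params("wrist");im,d=camera("wrist");cv2.imwrite("pics/w1.png",im[:,:,::-1])
go([.486,-.4075,.019],9.2)
E
```

```text
[ 0.486  -0.4075  0.019 ] shift [ 2.4 -0.1 70.8] twist 0.0
```

View pics/w1.png

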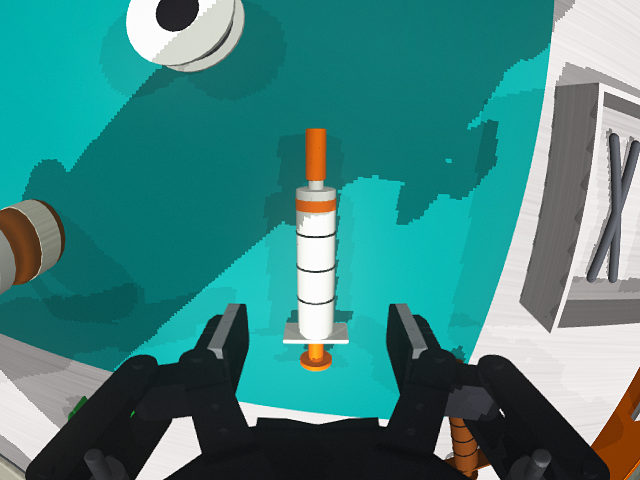

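The wrist view shows the syringe (axis at column 316) centred between the pads (columns 235 and 400), with its yaw matched. I'll descend and grip.

apply_moves:
  motion:
    - {"xyz": [2, 0, 35], "twist": 0, "jaw": 0.4}
    - {"xyz": [2, 0, 60], "twist": 0, "jaw": 0.4}
    - {"xyz": [2, 0, 71], "twist": 0, "jaw": 0.4}
    - {"xyz": [2, 0, 71], "twist": 0, "jaw": 0.4}
    - {"xyz": [2, 0, 71], "twist": 0, "jaw": -0.3}
  grip_force: 30

```text
time: 1.9
ee_pos: [0.4871, -0.4091, 0.0215]
tcp_rot: [179.9, -0.1, 9.2]
wrist_force: [0.7, -0.4, 0.2]
opening: 0.0429
grasp_force: 0.0
```

apply_moves:
  motion:
    - {"xyz": [0, 0, 0], "twist": 0, "jaw": -1}
    - {"xyz": [0, 0, 0], "twist": 0, "jaw": -1}
    - {"xyz": [0, 0, 0], "twist": 0, "jaw": -1}
    - {"xyz": [0, 0, 0], "twist": 0, "jaw": -1}

```text
time: 2.4
ee_pos: [0.4869, -0.4088, 0.021]
tcp_rot: [179.9, -0.1, 9.2]
wrist_force: [-0.5, 0.4, 5.5]
opening: 0.0208
grasp_force: 29.3
```

apply_moves:
  motion:
    - {"xyz": [0, 0, -20], "twist": 0, "jaw": -1}
    - {"xyz": [0, 0, -70], "twist": 0, "jaw": -1}
    - {"xyz": [0, 0, -130], "twist": 0, "jaw": -1}
    - {"xyz": [0, 0, -190], "twist": 0, "jaw": -1}
    - {"xyz": [0, 0, -250], "twist": 0, "jaw": -1}

```text
time: 3.02
ee_pos: [0.486, -0.408, 0.2732]
tcp_rot: [179.9, -0.1, 9.2]
wrist_force: [0.6, -0.9, -1.1]
opening: 0.0206
grasp_force: 29.5
```

apply_moves:
  motion:
    - {"xyz": [0, 0, -50], "twist": -0.1, "jaw": -1}
    - {"xyz": [10, -40, -70], "twist": -0.28, "jaw": -1}
    - {"xyz": [20, -95, -70], "twist": -0.46, "jaw": -1}
    - {"xyz": [30, -150, -70], "twist": -0.64, "jaw": -1}
    - {"xyz": [40, -205, -70], "twist": -0.82, "jaw": -1}

```text
time: 3.65
ee_pos: [0.4925, -0.1978, 0.341]
tcp_rot: [179.9, -0.0, 56.5]
wrist_force: [1.4, -0.1, -0.4]
opening: 0.0207
grasp_force: 29.6
```

```bash
python3 - <<'E'
from h import *
print(sensors.get_obs()["q"].round(1))
im,d=camera("wrist");cv2.imwrite("pics/w2.png",im[:,:,::-1])
go(binp(0,0,.33),98.4)
E
```

```text
[-21.9   5.5  21.2 105.6   0.  101.6]
[0.626 0.16  0.33 ] shift [368.9 -78.8  12.9] twist -0.719
```

View pics/w2.png

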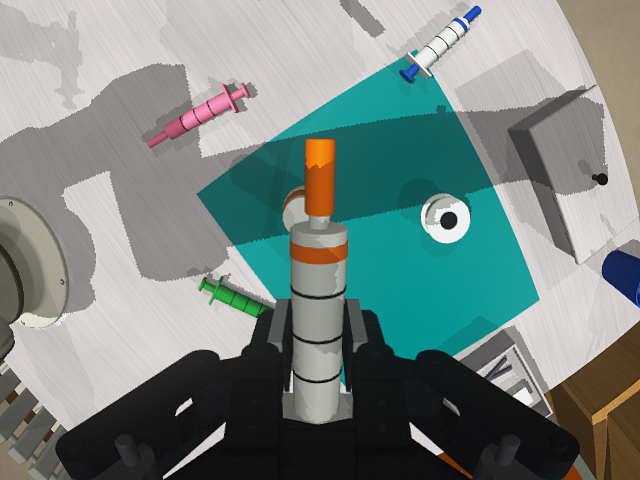

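The syringe is held straight, with the pads (rows 300–360) on the barrel between band and flange. Now on to the tray.

apply_moves:
  motion:
    - {"xyz": [58, -12, 0], "twist": -0.15, "jaw": -1}
    - {"xyz": [116, -24, 0], "twist": -0.3, "jaw": -1}
    - {"xyz": [174, -37, 0], "twist": -0.45, "jaw": -1}
    - {"xyz": [232, -50, 0], "twist": -0.6, "jaw": -1}
    - {"xyz": [290, -62, 0], "twist": -0.72, "jaw": -1}

```text
time: 4.32
ee_pos: [0.6029, 0.0777, 0.3412]
tcp_rot: [179.9, 0.0, 97.7]
wrist_force: [0.8, -0.3, 0.8]
opening: 0.0206
grasp_force: 29.6
```

```bash
python3 - <<'E'
from h import *
go(binp(0,0,.25),98.4)
E
```

```text
[0.626 0.16  0.25 ] shift [78.5 33.8 91.2] twist -0.012
```

apply_moves:
  motion:
    - {"xyz": [40, 18, 0], "twist": -0.012, "jaw": -1}
    - {"xyz": [73, 34, 10], "twist": -0.012, "jaw": -1}
    - {"xyz": [73, 34, 60], "twist": -0.012, "jaw": -1}
    - {"xyz": [73, 34, 91], "twist": -0.012, "jaw": -1}
    - {"xyz": [73, 34, 91], "twist": -0.012, "jaw": -1}

```text
time: 4.95
ee_pos: [0.6261, 0.1524, 0.2473]
tcp_rot: [-179.8, 0.0, 98.1]
wrist_force: [0.3, 0.1, 0.6]
opening: 0.021
grasp_force: 29.6
```

```bash
python3 - <<'E'
from h import *
im,d=camera("wrist");cv2.imwrite("pics/w3.png",im[:,:,::-1])
go(binp(0,-.005,.189),98.4)
E
```

```text
[0.6267 0.1551 0.189 ] shift [ 2.5  0.5 60.5] twist -0.005
```

View pics/w3.png

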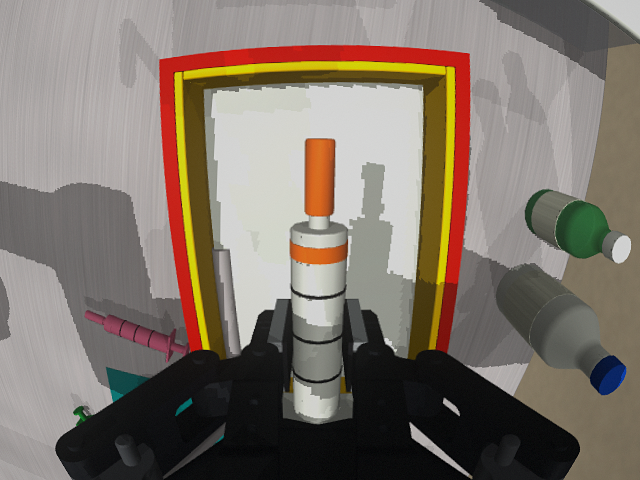

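The syringe is centred over the tray, parallel to its long side, with the cap at (320,175). I'll lower it to just above the tray and release.

apply_moves:
  motion:
    - {"xyz": [2, 0, 35], "twist": 0, "jaw": -1}
    - {"xyz": [2, 0, 50], "twist": 0, "jaw": -1}
    - {"xyz": [2, 0, 56], "twist": 0, "jaw": -1}
    - {"xyz": [2, 0, 56], "twist": 0, "jaw": -1}
    - {"xyz": [2, 0, 56], "twist": 0, "jaw": -1}

```text
time: 5.62
ee_pos: [0.6273, 0.1547, 0.1939]
tcp_rot: [179.9, -0.0, 98.1]
wrist_force: [-0.5, -0.4, -0.8]
opening: 0.0209
grasp_force: 29.6
```

apply_moves:
  motion:
    - {"xyz": [0, 0, 2], "twist": 0, "jaw": -1}
    - {"xyz": [0, 0, 3], "twist": 0, "jaw": -1}
    - {"xyz": [0, 0, 3], "twist": 0, "jaw": -0.4}
    - {"xyz": [0, 0, 3], "twist": 0, "jaw": -0.2}
    - {"xyz": [0, 0, 3], "twist": 0, "jaw": -0.1}

```text
time: 6.25
ee_pos: [0.6269, 0.1546, 0.1897]
tcp_rot: [180.0, -0.0, 98.1]
wrist_force: [-0.3, -0.7, 0.9]
opening: 0.0387
grasp_force: 0.0
```

apply_moves:
  motion:
    - {"xyz": [0, 0, 0], "twist": 0, "jaw": -0.1}
    - {"xyz": [0, 0, -20], "twist": 0, "jaw": -0.1}
    - {"xyz": [0, 0, -60], "twist": 0, "jaw": -0.1}
    - {"xyz": [0, 0, -115], "twist": 0, "jaw": -0.1}
    - {"xyz": [0, 0, -160], "twist": 0, "jaw": -0.5}

```text
time: 6.88
ee_pos: [0.6266, 0.1545, 0.352]
tcp_rot: [179.9, -0.0, 98.1]
wrist_force: [2.0, 0.4, 0.4]
opening: 0.0223
grasp_force: 0.0
```

```bash
python3 - <<'E'
from h import *
im,d=camera("wrist");cv2.imwrite("pics/w4.png",im[:,:,::-1])
go(binp(-.150,-.149,.35),98.4);go(binp(-.150,-.149,.247),98.4)
E
```

```text
[ 0.4994 -0.0093  0.35  ] shift [-144.2 -149.2    6.7] twist -0.005
[ 0.4994 -0.0093  0.247 ] shift [-144.3 -150.1  109.7] twist -0.005
```

View pics/w4.png

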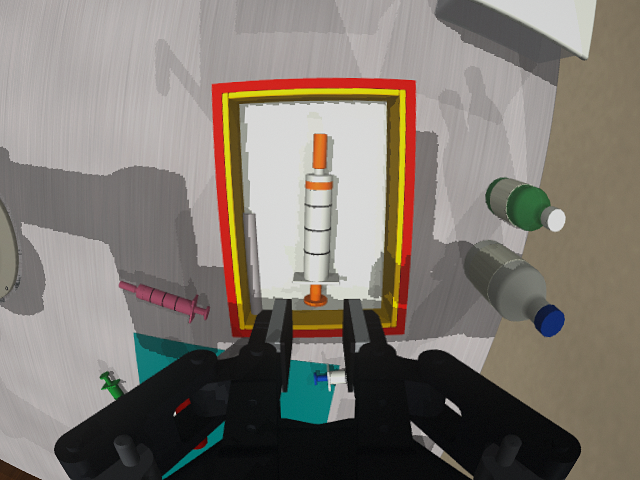

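The syringe lies alone in the middle of the tray, cap at (320,150), plunger at (316,297), clear of the fingers. I'll go over the lever grip and straddle it with part-open fingers.

apply_moves:
  motion:
    - {"xyz": [-48, -35, 0], "twist": -0.005, "jaw": 0.1}
    - {"xyz": [-97, -70, 0], "twist": -0.005, "jaw": 0.1}
    - {"xyz": [-147, -105, 0], "twist": -0.005, "jaw": 0.1}
    - {"xyz": [-147, -105, 0], "twist": -0.005, "jaw": 0.1}
    - {"xyz": [-147, -105, 20], "twist": -0.005, "jaw": 0.1}

```text
time: 7.55
ee_pos: [0.5441, -0.0062, 0.3309]
tcp_rot: [179.8, 0.0, 98.3]
wrist_force: [0.3, 0.4, -0.2]
opening: 0.0473
grasp_force: 0.0
```

```bash
python3 - <<'E'
from h import *
im,d=camera("wrist");cv2.imwrite("pics/w5.png",im[:,:,::-1])
go(binp(-.106,-.152,.243),98.4)
E
```

```text
[ 0.5433 -0.0059  0.243 ] shift [-0.1 -0.5 84.3] twist -0.0
```

View pics/w5.png

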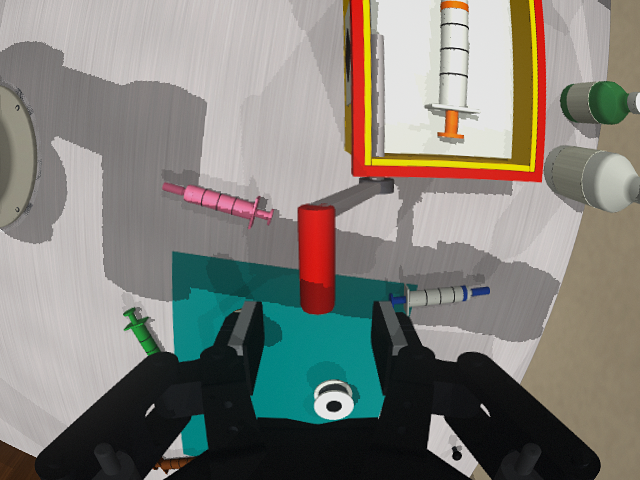

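The grip bar (column 317, rows 205–312) is centred between the open pads (columns 250 and 385). I'll descend around it.

apply_moves:
  motion:
    - {"xyz": [0, 0, 30], "twist": 0, "jaw": 0.1}
    - {"xyz": [0, 0, 60], "twist": 0, "jaw": 0.1}
    - {"xyz": [0, 0, 84], "twist": 0, "jaw": 0.1}
    - {"xyz": [0, 0, 84], "twist": 0, "jaw": 0.1}

```text
time: 8.1
ee_pos: [0.5433, -0.0052, 0.2441]
tcp_rot: [-179.8, -0.0, 98.5]
wrist_force: [0.2, 0.5, 1.1]
opening: 0.0469
grasp_force: 0.0
```

apply_moves:
  motion:
    - {"xyz": [0, 14, 0], "twist": 0, "jaw": 0.1}
    - {"xyz": [0, 28, 0], "twist": 0, "jaw": 0.1}
    - {"xyz": [0, 42, 0], "twist": 0, "jaw": 0.1}
    - {"xyz": [0, 56, 0], "twist": 0, "jaw": 0.1}
    - {"xyz": [0, 70, 0], "twist": 0, "jaw": 0.1}

```text
time: 8.72
ee_pos: [0.6143, 0.0046, 0.2464]
tcp_rot: [180.0, 0.0, 98.4]
wrist_force: [-4.0, -1.0, 4.1]
opening: 0.047
grasp_force: 0.1
```

apply_moves:
  motion:
    - {"xyz": [0, 12, 0], "twist": 0, "jaw": 0.1}
    - {"xyz": [0, 24, 0], "twist": 0, "jaw": 0.1}
    - {"xyz": [0, 36, 0], "twist": 0, "jaw": 0.1}
    - {"xyz": [0, 48, 0], "twist": 0, "jaw": 0.1}
    - {"xyz": [0, 48, 0], "twist": 0, "jaw": 0.1}

```text
time: 9.35
ee_pos: [0.6607, 0.0116, 0.244]
tcp_rot: [-179.8, -0.0, 98.4]
wrist_force: [-8.0, -1.5, -3.4]
opening: 0.0471
grasp_force: 4.1
```

Pushing with about 8 N. I'll continue in small steps to the stop.

apply_moves:
  motion:
    - {"xyz": [0, 4, 0], "twist": 0, "jaw": 0.1}
    - {"xyz": [0, 7, 0], "twist": 0, "jaw": 0.1}
    - {"xyz": [0, 9, 0], "twist": 0, "jaw": 0.1}
    - {"xyz": [0, 9, 0], "twist": 0, "jaw": 0.1}

```text
time: 9.85
ee_pos: [0.6682, 0.0127, 0.2433]
tcp_rot: [-179.6, -0.0, 98.4]
wrist_force: [-12.2, -1.3, -7.9]
opening: 0.0471
grasp_force: 6.0
```

apply_moves:
  motion:
    - {"xyz": [0, 3, 0], "twist": 0, "jaw": 0.1}
    - {"xyz": [0, 5, 0], "twist": 0, "jaw": 0.1}
    - {"xyz": [0, 5, 0], "twist": 0, "jaw": 0.1}

```text
time: 10.22
ee_pos: [0.6713, 0.0131, 0.243]
tcp_rot: [-179.3, -0.0, 98.4]
wrist_force: [-22.5, -3.2, -7.2]
opening: 0.0468
grasp_force: 11.3
```

```bash
python3 - <<'E'
from h import *
im,d=camera("top");p=camera_params("top")
im2,_=camera("side")
cv2.imwrite("pics/stop.png",np.hstack([cv2.resize(im[140:280,110:290],(360,280)),cv2.resize(im2[200:380,100:330],(358,280))])[:,:,::-1])
o=sensors.get_obs();print(o["ee_pos"],o["wrist_force"])
a=np.radians(BY);e=o["ee_pos"][:2]-BC;print("bin x",e@[np.cos(a),np.sin(a)])
E
```

```text
[0.67130865 0.01313437 0.2429873 ] [-22.67662749  -3.08941642  -8.00049061]
bin x 0.023368021660540552
```

View pics/stop.png

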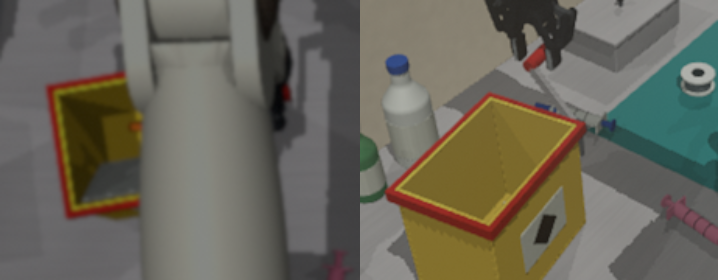

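The tray is steeply tipped and the mouth open; the force jump to 22 N shows the stop is reached, and an orange spot at (135,128) is down in the bin. I'll dwell briefly, then ease the lever home.

apply_moves:
  motion:
    - {"xyz": [0, 0, 0], "twist": 0, "jaw": 0.1}
    - {"xyz": [0, 0, 0], "twist": 0, "jaw": 0.1}
    - {"xyz": [0, 0, 0], "twist": 0, "jaw": 0.1}
    - {"xyz": [0, 0, 0], "twist": 0, "jaw": 0.1}
    - {"xyz": [0, -8, 0], "twist": 0, "jaw": 0.1}

```text
time: 10.95
ee_pos: [0.6662, 0.0123, 0.2445]
tcp_rot: [-179.8, -0.0, 98.4]
wrist_force: [-6.0, -0.6, 3.5]
opening: 0.0472
grasp_force: 2.5
```

apply_moves:
  motion:
    - {"xyz": [0, -14, 0], "twist": 0, "jaw": 0.1}
    - {"xyz": [0, -28, 0], "twist": 0, "jaw": 0.1}
    - {"xyz": [0, -42, 0], "twist": 0, "jaw": 0.1}
    - {"xyz": [0, -56, 0], "twist": 0, "jaw": 0.1}
    - {"xyz": [0, -70, 0], "twist": 0, "jaw": 0.1}

```text
time: 11.58
ee_pos: [0.5973, 0.0021, 0.2457]
tcp_rot: [-180.0, -0.0, 98.4]
wrist_force: [-3.5, -0.1, -0.4]
opening: 0.0468
grasp_force: 0.0
```

apply_moves:
  motion:
    - {"xyz": [0, -14, 0], "twist": 0, "jaw": 0.1}
    - {"xyz": [0, -28, 0], "twist": 0, "jaw": 0.1}
    - {"xyz": [0, -42, 0], "twist": 0, "jaw": 0.1}
    - {"xyz": [0, -54, 0], "twist": 0, "jaw": 0.1}
    - {"xyz": [0, -54, 0], "twist": 0, "jaw": 0.1}

```text
time: 12.2
ee_pos: [0.5436, -0.0058, 0.2462]
tcp_rot: [179.9, 0.0, 98.4]
wrist_force: [1.1, 0.7, 0.1]
opening: 0.0469
grasp_force: 0.0
```

apply_moves:
  motion:
    - {"xyz": [0, 0, -20], "twist": 0, "jaw": 0.1}
    - {"xyz": [0, 0, -60], "twist": 0, "jaw": 0.1}
    - {"xyz": [-10, 0, -110], "twist": 0, "jaw": 0.1}
    - {"xyz": [-60, -20, -120], "twist": 0, "jaw": 0.1}
    - {"xyz": [-110, -40, -120], "twist": 0, "jaw": 0.1}

```text
time: 12.82
ee_pos: [0.521, -0.1215, 0.3667]
tcp_rot: [179.9, 0.1, 98.5]
wrist_force: [1.0, -0.8, -0.3]
opening: 0.0471
grasp_force: 0.0
```

```bash
python3 - <<'E'
from h import *
im,d=camera("top");p=camera_params("top");im2,_=camera("side");g=camera_params("side")
cv2.imwrite("pics/end.png",np.hstack([cv2.resize(im[130:330,110:450],(476,280)),cv2.resize(im2[200:380,100:330],(300,280))])[:,:,::-1])
for n,i,q,b in(("top",im,p,(225,215,285,255)),("side",im2,g,(240,225,290,262))):
    red=cv2.bitwise_or(mask(i,0,6,150,70),mask(i,172,180,150,70))
    for c,s,px in blobs(red,b,20): print(n,c,s,ray(q,c,.264).round(4))
E
```

```text
top [232.5 226.5] [225 215  12  20  74] [[0.5715 0.0378 0.264 ]]
top [239.9 239.4] [236 236   9   8  58] [[0.5428 0.0218 0.264 ]]
side [262.5 243.8] [252 234  21  21 183] [[ 0.5432 -0.001   0.264 ]]
```

View pics/end.png

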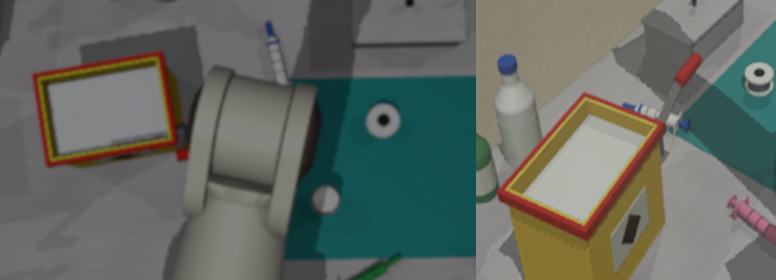

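The tray is level and empty. The grip is back home: its side-view blob at (262.5,243.8) matches the start position of (262.7,243.3). The blue syringe, reel and jar are where they were, and the robot touches nothing.

```bash
python3 -c "
from workcell import bot
print(bot.job_done())"
```

```text
the job is handed in; nothing more can be done
None
```

The orange-capped syringe was laid in the tray and tipped into the sharps bin, the lever is back home, the blue-capped syringe, tape reel and pill jar were left alone, and the job is handed in at about 13 s.

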